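# Size a beech rail offcut in a hole gauge

### The arm

A 7-joint arm with a two-finger parallel gripper is mounted at the origin on a cart in front of the work surface, level with it; the furniture and walls round the work are solid. World frame = base frame: x ahead of the robot, y to its left, z up, the work surface at z = 0. Lengths are in m, angles in rad, forces in N, time in s.
With the tool pointing down it reaches from about 0.4 to 0.875 m from the base axis. Payload 6.5 kg.
Tool frame: the origin (TCP) lies at the very end of the fingers, on their centre line; the grasp point (between the pads) lies robot.tcp_to_grasp behind it (robot.tcp_to_grasp is the distance from the TCP to the grasp point, in m); z points along the fingers, y is the line along which they close (so a half turn about z gives the same grasp; the last joint's range is limited). The gripper opens to 88 mm and grips with 3 to 60 N. Pads are 18 mm wide; open, the fingers measure 123 mm over their backs; the gripper's body (75 mm by 187 mm) begins 45 mm behind the grasp point.
Start: joints at [-1.196, 0.536, -0.004, 1.538, 0.003, 1.067, -0.071], TCP at [0.277, 0.588, 0.239] pointing down, gripper open.
Joint ranges: [-2.7, 2.7], [-0.37, 2.16], [-1.27, 1.26], [0.24, 2.4], [-1.31, 4.45], [0.19, 1.91], [-2.76, 2.76]. Speed limits (rad/s): [2.39, 2.39, 3.14, 3.14, 3.14, 3.14, 3.14].

### API

Orientations are given as a rotation vector (axis times angle).
In Python, from workcell import robot gives the robot as it stands.
- The arm moves only by the tool move_arm, never from a script. Its argument "plan" is a list of rows, each a list of 5 numbers: the closure in counts, from 0 (fully open) to 255 (shut), then the shift along the tool's x, y, z in mm, then the turn about the tool's z in degrees. In form: [[fingers, dx, dy, dz, spin], ...]. A call has exactly 5 rows; each row is the pose to reach, as a shift and turn from the pose commanded when the call began, along the tool's axes at that moment; what a row does not reach only later rows make up. A row lasts 1/8 s, in which the tool goes at most 62.5 mm and 10.7 degrees, less where a joint would pass 70% of its speed; a pose out of reach is approached as far as the arm can. A call with a gripper value outside its range is refused whole. The fingers move at their own pace and stop on an object; the grip force is fixed at half the most. Time passes only in rows, so rows that repeat a pose let the fingers close, or fill a call up. It gives the time, the measured TCP pose, the force, the opening and the grip force at its end, in the units of the state.
- robot.read_state(): the state, without advancing time (a new reading comes with each control period).
- robot.get_image(name): name is "side" or "top"; returns (picture, depth): 400x640x3 uint8, red, green, blue; 400x640 float32, m along the optical axis (not along the pixel's ray), 0 where there is no reading.
- robot.calibration(name): a dict with "intrinsics" (3x3 intrinsics, pixels), "k1" (the pictures are not rectified: a ray, as slopes to the right and down, at radius r is drawn at 1 + k1 r^2 times it, then the intrinsics apply), "rvec" (rotation vector, rad) and "tvec" (3), from world to camera coordinates, as OpenCV has them. Camera axes: x right, y down, z forward; pixel columns grow to the right and rows downward; lengths in m; the calibration is good to about 2 mm. A picture is of the moment at which its call begins. calibration takes no time and is no camera call.
- robot.job_done(): hands the job in; it is judged then, once.
The state is a dict: "t": time; "joint_positions": joint angles; "joint_velocities": joint speeds; "joint_efforts": joint torques, N m; "tcp_pos": TCP position; "orientation": TCP orientation; "contact_force": force on the tool from outside, world axes, zero at the start; "torque": the same for the moment, N m; "width": finger opening in m; "finger_force": force on a finger pad.
Only numpy, scipy, OpenCV 4.12 (cv2) and the standard library are available. Lean on these libraries where they do the work, as an engineer would, in place of code of your own. Each camera call takes 0.05 s, during which the arm holds its last target. There are 200 camera calls.

### The job

The beech rail offcut standing on the yellow sticky note has to be sized so that the right brackets can be ordered. Put it down through the widest hole of the aluminium gauge first, work down to the smallest hole that it passes cleanly, hanging free in it for a moment without rubbing on its side, and make sure that the next hole down refuses it, pressing only lightly with the offcut centred over the hole. Then leave it standing upright, down on the worktop, in the smallest hole that took it; leave the other two offcuts standing where they are and do not shove the gauge about.

Things in the scene. Friction and masses are not known exactly. Their poses are not given: they have to be found in the camera images.
- gauge: Loose aluminium bridge gauge, 1.3 kg: plate 64 x 210 x 10 mm on a cheek at each end, top 46 mm above the worktop, open below. Five round square-edged through holes in a row along its y axis, 38 mm apart, 34, 30, 26, 22, 18 mm wide from the +y to the -y end, the middle one over the origin (one to five dots beside them). Origin on the worktop under the middle hole, z up.
- note: Yellow sticky note, 76 x 76 mm, 1 mm thick, stuck to the worktop; the offcut to be sized stands on its middle. Origin at its centre.
- dowel_a: One of three round light-brown beech rail offcuts, 120 mm long, square-cut, standing on end, 25 to 60 g. Each of another thickness, 20 to 30 mm, not measured: the smallest hole that takes it is about 1 mm wider than it, the next hole down about 3 mm narrower. Any of the three may be the one on the note. Origin at the centre of its foot, z up along it.
- dowel_b: One of three round light-brown beech rail offcuts, 120 mm long, square-cut, standing on end, 25 to 60 g. Each of another thickness, 20 to 30 mm, not measured: the smallest hole that takes it is about 1 mm wider than it, the next hole down about 3 mm narrower. Any of the three may be the one on the note. Origin at the centre of its foot, z up along it.
- dowel_c: One of three round light-brown beech rail offcuts, 120 mm long, square-cut, standing on end, 25 to 60 g. Each of another thickness, 20 to 30 mm, not measured: the smallest hole that takes it is about 1 mm wider than it, the next hole down about 3 mm narrower. Any of the three may be the one on the note. Origin at the centre of its foot, z up along it.
Mind the look-alikes: they are no part of the job. Leave any black, blue or red look-alike of the dowel_c alone.

How it is judged:
On the way, in this order (a step that is already met when the one before it is completed fails the run):
1. the offcut from the note goes down through the widest hole (((x of dowel_a in the frame of gauge between -0.007 and 0.007 m and y of dowel_a in the frame of gauge between 0.069 and 0.083 m and z of dowel_a in the frame of gauge below 0.034 m and horizontal distance between each of dowel_b, dowel_c and note above 0.05 m) or (x of dowel_b in the frame of gauge between -0.007 and 0.007 m and y of dowel_b in the frame of gauge between 0.069 and 0.083 m and z of dowel_b in the frame of gauge below 0.034 m and horizontal distance between each of dowel_a, dowel_c and note above 0.05 m) or (x of dowel_c in the frame of gauge between -0.007 and 0.007 m and y of dowel_c in the frame of gauge between 0.069 and 0.083 m and z of dowel_c in the frame of gauge below 0.034 m and horizontal distance between each of dowel_a, dowel_b and note above 0.05 m))), for 0.1 s.
2. it goes down through the smallest hole that takes it and hangs free there, hardly touching its side (under 3 N) (((x of dowel_a in the frame of gauge between -0.007 and 0.007 m and y of dowel_a in the frame of gauge between 0.031 and 0.045 m and z of dowel_a in the frame of gauge below 0.034 m and contact force between dowel_a and gauge below 3 N) or (x of dowel_b in the frame of gauge between -0.007 and 0.007 m and y of dowel_b in the frame of gauge between -0.007 and 0.007 m and z of dowel_b in the frame of gauge below 0.034 m and contact force between dowel_b and gauge below 3 N) or (x of dowel_c in the frame of gauge between -0.007 and 0.007 m and y of dowel_c in the frame of gauge between -0.045 and -0.031 m and z of dowel_c in the frame of gauge below 0.034 m and contact force between dowel_c and gauge below 3 N))), for 0.3 s.
3. it is pressed lightly and centred on the next hole down, which refuses it (((x of dowel_a in the frame of gauge between -0.004 and 0.004 m and y of dowel_a in the frame of gauge between -0.004 and 0.004 m and z of dowel_a in the frame of gauge above 0.042 m and contact force between dowel_a and gauge above 1.5 N) or (x of dowel_b in the frame of gauge between -0.004 and 0.004 m and y of dowel_b in the frame of gauge between -0.042 and -0.034 m and z of dowel_b in the frame of gauge above 0.042 m and contact force between dowel_b and gauge above 1.5 N) or (x of dowel_c in the frame of gauge between -0.004 and 0.004 m and y of dowel_c in the frame of gauge between -0.08 and -0.072 m and z of dowel_c in the frame of gauge above 0.042 m and contact force between dowel_c and gauge above 1.5 N))), for 0.05 s.
At the end, for the whole second after the job is handed in: The offcut that stood on the note stands in the smallest hole that takes it: foot on the worktop (within 6 mm), within 5 mm of the hole's centre, tilted less than 0.1 rad, at rest and released; the other two offcuts stand upright within 20 mm of where they were (((x of dowel_a in the frame of gauge between -0.005 and 0.005 m and y of dowel_a in the frame of gauge between 0.033 and 0.043 m and height (world z) of dowel_a below 0.006 m and angle between each of dowel_a, dowel_b, dowel_c's own z axis and vertical below 0.1 rad and linear speed of dowel_a below 0.02 m/s and distance of each of dowel_b, dowel_c from where it was at the start of the episode below 0.02 m and horizontal distance between each of dowel_b, dowel_c and note above 0.05 m) or (x of dowel_b in the frame of gauge between -0.005 and 0.005 m and y of dowel_b in the frame of gauge between -0.005 and 0.005 m and height (world z) of dowel_b below 0.006 m and angle between each of dowel_b, dowel_a, dowel_c's own z axis and vertical below 0.1 rad and linear speed of dowel_b below 0.02 m/s and distance of each of dowel_a, dowel_c from where it was at the start of the episode below 0.02 m and horizontal distance between each of dowel_a, dowel_c and note above 0.05 m) or (x of dowel_c in the frame of gauge between -0.005 and 0.005 m and y of dowel_c in the frame of gauge between -0.043 and -0.033 m and height (world z) of dowel_c below 0.006 m and angle between each of dowel_c, dowel_a, dowel_b's own z axis and vertical below 0.1 rad and linear speed of dowel_c below 0.02 m/s and distance of each of dowel_a, dowel_b from where it was at the start of the episode below 0.02 m and horizontal distance between each of dowel_a, dowel_b and note above 0.05 m))); the robot touches nothing.
It fails at once if an offcut is forced: more than 30 N between it and the gauge (contact force between any of dowel_a, dowel_b, dowel_c and gauge above 30 N).
It fails at once if the gauge is shoved more than 20 mm from its place or tipped (distance of gauge from where it was at the start of the episode above 0.02 m or angle between gauge's own z axis and vertical above 0.1 rad).
It also fails if it takes over 72 s, if anything falls off the work surface, if the arm or the gripper's body presses on something with over 40 N, if the wrist force passes 120 N, or if a joint passes its speed limit or range.

## Working session

There is one attempt and no reset: what is moved stays moved. The work goes in short steps, Python scripts to look and compute and a tool call to move; the robot and the scene stay as the last step left them, time stands still between calls to the robot, and variables do not carry over. Pictures are saved under pics/ and viewed, at most 10 in all, crops included, and the job is handed in when it is done.

Besides the shell and the picture viewer there is one more tool, called after "Request:" as name(argument=value, ...) on one line, values as JSON. move_arm: Moves the arm, as the interface text tells. Its arguments: {"type":"object","properties":{"plan":{"type":"array"}},"required":["plan"]}

```bash
mkdir -p pics; ls; cat > h.py <<'E'
import numpy as np, cv2
from workcell import robot
def cal(n):
    c=robot.calibration(n); R=cv2.Rodrigues(np.array(c["rvec"],float))[0]; return np.array(c["intrinsics"],float),c["k1"],R,np.array(c["tvec"],float).ravel()
def ray(n,u,v):
    K,k1,R,t=cal(n)
    xd=np.array([(u-K[0,2])/K[0,0],(v-K[1,2])/K[1,1]]); x=xd.copy()
    for _ in range(20): x=xd/(1+k1*(x@x))
    return -R.T@t, R.T@np.array([x[0],x[1],1.])
def onz(n,u,v,z):
    o,d=ray(n,u,v); return o+d*(z-o[2])/d[2]
def at(n,u,v,dep):
    o,d=ray(n,u,v); return o+d*dep
def proj(n,P):
    K,k1,R,t=cal(n); p=R@np.array(P,float)+t; x=p[:2]/p[2]; x=x*(1+k1*(x@x)); return K[0,0]*x[0]+K[0,2],K[1,1]*x[1]+K[1,2]
def shot(n,f=None):
    im,d=robot.get_image(n)
    if f: cv2.imwrite("pics/"+f,im[:,:,::-1])
    return im,d
E
python3 - <<'E'
from h import *
for n in("top","side"):
    im,d=shot(n,n+"0.png"); np.savez(n+"0.npz",im=im,d=d)
    o,_=ray(n,320,200); print(n,o,onz(n,320,200,0))
s=robot.read_state(); print(s["t"],s["tcp_pos"],s["orientation"],s["contact_force"],s["width"],robot.tcp_to_grasp)
R=cv2.Rodrigues(np.array(s["orientation"]))[0]; print(R.round(3))
E
```

```text
pics
top [0.45404944 0.06447491 0.88530355] [0.56313495 0.08646664 0.        ]
side [ 0.13076733 -0.49845214  0.54276292] [0.57005167 0.11579375 0.        ]
0.1 [0.27712216 0.58737196 0.23795743] [-6.86685318e-01 -3.06541713e+00  2.34099456e-03] [-0.18902768 -0.72866319 -0.36976612] 0.08818480618991971 0.0187
[[-0.904  0.427 -0.001]
 [ 0.427  0.904 -0.001]
 [-0.    -0.001 -1.   ]]
```

View pics/top0.png

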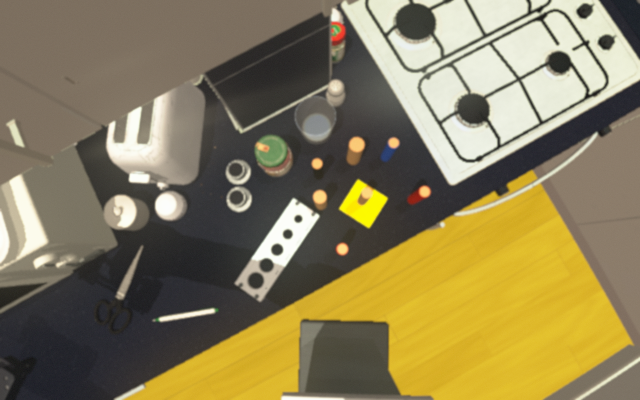

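View pics/side0.png

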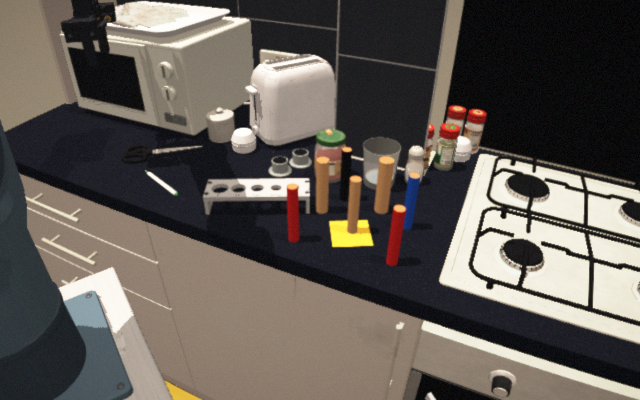

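The top view shows the gauge at (278,248), with its widest hole at the lower left (256,281). The note is at (363,203).

Possible targets (top-view pixels):
- beech offcut on the note (366,193)
- beech offcut (356,150)
- beech offcut (320,200)
- black look-alike (317,165)
- blue look-alike (390,148)
- red look-alikes (420,192) and (342,248)

I choose the one on the note, which is at (353,206) in the side view.

```bash
cat > m.py <<'E'
from h import *
T=np.load("top0.npz");S=np.load("side0.npz")
def cloud(n,d):
    K,k1,R,t=cal(n); v,u=np.mgrid[0:400,0:640]
    p=cv2.undistortPoints(np.stack([u,v],-1).reshape(-1,1,2).astype(float),K,np.array([k1,0,0,0,0.])).reshape(400,640,2)
    X=np.dstack([p,np.ones((400,640))])*d[...,None]
    return (X-t)@R
for n,D in(("top",T),("side",S)):
    P=cloud(n,D["d"]); im=D["im"]
    m=((abs(P[...,2]-.12)<.012)&(D["d"]>0)&(P[...,0]>.4)&(P[...,0]<.85)).astype(np.uint8)
    k,l,st,c=cv2.connectedComponentsWithStats(m)
    for i in range(1,k):
        if 12<st[i,4]<900:
            q=P[l==i]; print(n,c[i].round(1),st[i,2:5],np.median(q,0).round(4),im[l==i].mean(0).astype(int))
    hsv=cv2.cvtColor(im,cv2.COLOR_RGB2HSV)
    y=cv2.inRange(hsv,(25,150,120),(35,255,255)); y[:100]=0
    k,l,st,c=cv2.connectedComponentsWithStats(y)
    for i in range(1,k):
        if 300<st[i,4]<3000: 
            q=P[l==i]; r=cv2.minAreaRect(np.argwhere(l==i)[:,::-1].astype(np.float32));print(n,"note",r,onz(n,*r[0],.001).round(4),q[...,2].mean())
# gauge holes in top view
im=T["im"]; g=cv2.cvtColor(im,cv2.COLOR_RGB2GRAY)
big=cv2.resize(g[190:310,220:330],None,fx=8,fy=8,interpolation=cv2.INTER_CUBIC)
_,b=cv2.threshold(big,110,255,cv2.THRESH_BINARY)
cs,h=cv2.findContours(b,cv2.RETR_CCOMP,cv2.CHAIN_APPROX_NONE)
for c,hh in zip(cs,h[0]):
    a=cv2.contourArea(c)
    if 800<a<60000:
        if hh[3]>=0:
            e=cv2.fitEllipse(c); u,v=e[0][0]/8+220-.44,e[0][1]/8+190-.44
            print("hole",round(u,1),round(v,1),(np.array(e[1])/8).round(1),onz("top",u,v,.046).round(4))
        else:
            r=cv2.minAreaRect(c); print("plate",[onz("top",p[0]/8+219.56,p[1]/8+189.56,.046).round(3)[:2] for p in cv2.boxPoints(r)])
P=cloud("top",T["d"]); print("plate z",np.median(P[240:245,275:290,2]))
t=cv2.resize(im[120:300,230:430],(800,720))[:600];cv2.imwrite("pics/crop.png",t[:,:,::-1])
E
python3 m.py
```

```text
top [280.1  85.5] [103  57 575] [0.7729 0.1675 0.1202] [56 53 49]
top [178.6 136.8] [ 47  97 652] [0.6613 0.3563 0.1201] [145 135 121]
top [356.4 145.2] [ 16  16 192] [0.6548 0.0172 0.1204] [235 183 108]
top [393.3 143.4] [ 12  12 110] [ 0.6599 -0.0532  0.1201] [208 165 119]
top [ 73.6 211. ] [ 43 114 738] [0.5168 0.5593 0.1206] [121 115  98]
top [316.9 164.4] [ 11  12 105] [0.6164 0.0909 0.12  ] [214 165  99]
top [131.2 171.3] [20  4 30] [0.5961 0.4545 0.127 ] [188 180 162]
top [423.3 192.1] [ 13  11 111] [ 0.5672 -0.1092  0.1204] [232 163  97]
top [366.4 193.3] [ 12  12 108] [ 0.5629 -0.0029  0.1212] [243 203 112]
top [319.5 197.3] [ 14  14 144] [0.5538 0.0839 0.1205] [242 199 121]
top [342.  248.4] [11 10 93] [0.4598 0.0408 0.1207] [248 199 123]
top [ 47.4 268.3] [15  5 25] [0.4041 0.6085 0.1191] [117 111  94]
top note ((362.994384765625, 203.30897521972656), (37.41791915893555, 36.99392318725586), 32.0053825378418) [ 0.5577 -0.0065  0.001 ] 0.0038681194888740117
side [207.9  83.3] [106  43 883] [0.5219 0.5765 0.1206] [127 119 106]
side [292.9  98.6] [ 85  25 796] [0.6562 0.3582 0
[... 608 characters left out ...]
, 87.27368927001953) [ 0.5571 -0.0074  0.001 ] 0.005205315699158758
plate [array([0.388, 0.16 ]), array([0.39 , 0.062]), array([0.338, 0.061]), array([0.335, 0.158])]
hole 255.4 280.2 [15.6 16.1] [0.3915 0.2121 0.046 ]
hole 266.0 265.0 [13.1 13.7] [0.4226 0.1915 0.046 ]
hole 276.7 249.2 [10.4 10.7] [0.455  0.1709 0.046 ]
hole 287.3 233.7 [8.3 8.5] [0.4868 0.1503 0.046 ]
hole 297.9 218.4 [6.3 6.6] [0.5187 0.1297 0.046 ]
plate [array([0.579, 0.102]), array([0.579, 0.072]), array([0.541, 0.072]), array([0.54 , 0.101])]
plate [array([0.575, 0.282]), array([0.576, 0.228]), array([0.53 , 0.226]), array([0.529, 0.279])]
hole 236.0 197.1 [13.2 13.7] [0.5599 0.2596 0.046 ]
plate z 0.04591325998945865
```

View pics/crop.png

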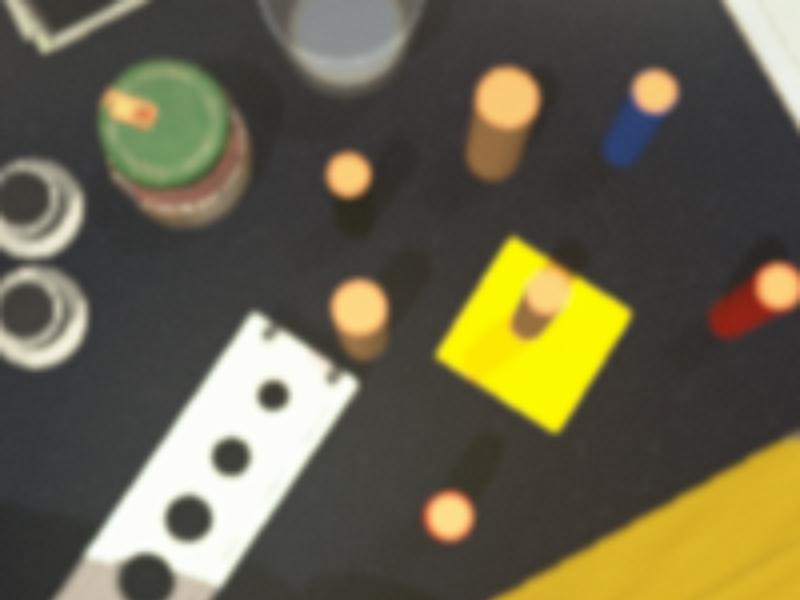

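The crop confirms the thin beech offcut on the yellow note, with its top at about (366,193) in the full frame. By area it is the thinnest of the three (about 21 mm). The heights agree: offcut tops at 0.120 and plate at 0.046. The holes are 37.9 mm apart.

Request:
move_arm(plan=[[0,-48,-39,0,4],[0,-97,-78,0,7.7],[0,-145,-117,0,7.7],[0,-194,-156,0,7.7],[0,-242,-195,0,7.7]])

```text
t: 0.72
tcp_pos: [0.4136, 0.3062, 0.2386]
orientation: [0.891, 3.013, -0.0]
contact_force: [0.5, -0.2, -0.3]
width: 0.0883
finger_force: 0.0
```

```bash
cat > go.py <<'E'
from h import *
import sys
s=robot.read_state(); R=cv2.Rodrigues(np.array(s["orientation"]))[0]; p=np.array(s["tcp_pos"])
print("t",round(s["t"],2),"tcp",p.round(4),"F",np.round(s["contact_force"],1),"w",round(s["width"],4),"ff",np.round(s["finger_force"],1),"x at",np.degrees(np.arctan2(R[1,0],R[0,0])).round(2),"tilt",R[:2,2].round(4))
if len(sys.argv)>3: print("delta mm",(R.T@(np.array(list(map(float,sys.argv[1:4])))-p)*1e3).round(1))
E
python3 go.py .561 -.0045 .2
```

```text
t 0.72 tcp [0.4136 0.3062 0.2386] F [ 0.5 -0.2 -0.3] w 0.0883 ff 0.0 x at 147.05 tilt [-0.     -0.0002]
delta mm [-292.7 -180.5   38.7]
```

Request:
move_arm(plan=[[0,-52,-32,0,0],[0,-104,-64,10,0],[0,-156,-96,20,0],[0,-208,-128,30,0],[0,-260,-160,39,0]])

```text
t: 1.35
tcp_pos: [0.5445, 0.0309, 0.1993]
orientation: [-0.89, -3.013, -0.0]
contact_force: [1.1, 0.5, 0.5]
width: 0.0882
finger_force: 0.0
```

Request:
move_arm(plan=[[0,-32,-20,0,0],[0,-32,-20,30,0],[0,-32,-20,50,0],[0,-32,-20,50,0],[0,-32,-20,50,0]])

```text
t: 1.98
tcp_pos: [0.5605, -0.0016, 0.1503]
orientation: [0.891, 3.012, 0.0]
contact_force: [-0.2, -1.3, -0.1]
width: 0.088
finger_force: 0.0
```

```bash
python3 go.py .561 -.0045 .066; python3 - <<'E'
from h import *
im,d=shot("side","s1.png")
c=cv2.resize(im[60:260,230:480],(750,600)); cv2.imwrite("pics/s1c.png",c[:,:,::-1])
E
```

```text
t 1.98 tcp [ 0.5605 -0.0016  0.1503] F [-0.2 -1.3 -0.1] w 0.088 ff 0.0 x at 147.06 tilt [ 0.0007 -0.    ]
delta mm [-2.  -2.2 84.3]
```

View pics/s1c.png

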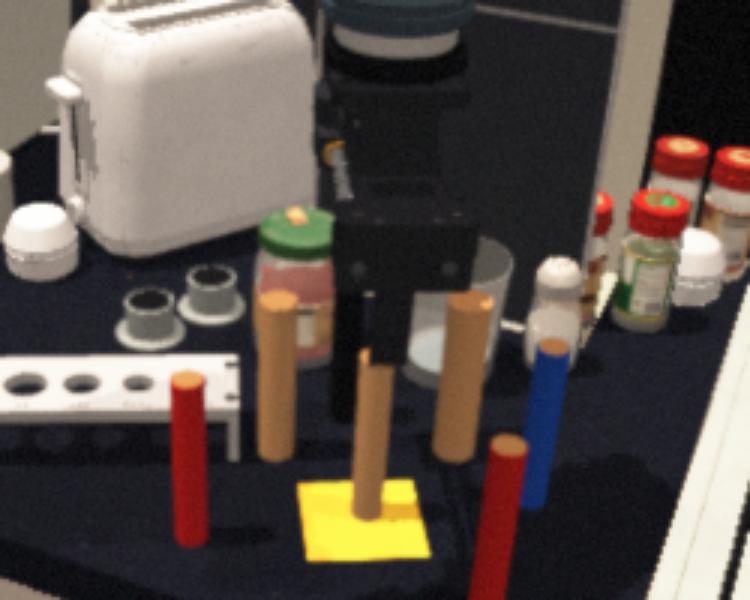

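The crop shows the front finger's tip at about (390,360), full frame (360,180), just before and above the offcut, whose top is at (375,355). I'll check it against a projection to remove camera bias.

```bash
python3 - <<'E'
from h import *
p=np.array([.5605,-.0016,.1503]); y=np.array([.544,.839,0]);x=np.array([-.839,.544,0])
for k in(-.044,-.0615):
  print("pred front tip",[np.round(proj("side",p+k*y+e*x),1) for e in(-.009,0,.009)])
im=cv2.imread("pics/s1.png"); g=im.mean(2)
print(g[150:184:4,345:376].astype(int))
S=np.load("side0.npz")["im"]
h=cv2.cvtColor(S,cv2.COLOR_RGB2HSV)
for r in(200,215,225): print(r,h[r,342:366].tolist())
E
```

```text
pred front tip [array([363.5, 178. ]), array([358.1, 178. ]), array([352.7, 178. ])]
pred front tip [array([364.8, 183.8]), array([359.3, 183.9]), array([353.8, 183.9])]
[[ 18  30  40  48  47  50  39  25  25  22  20  24  23  21  24  23  25  25
   21  23  25  21  22  23  20  21  19  21  19  25  25]
 [ 22  24  22  21  27  22  24  23  23  22  20  22  24  23  22  25  22  23
   24  24  24  26  20  21  19  23  27  22  21  17  24]
 [ 10  12  17  12   8  24  63  95 107  79  30  22  20  22  19  23  21  24
   25  25  24  24  36  85 108 107 107 106 103 106 108]
 [ 13  12  17  13  13  17  25  33  30  28  23  26  24  26  22  26  24  26
   24  28  25  29  64 101 118 117 117 116 113 114 113]
 [ 12  15  11   9  10  14  26  34  26  27  22  21  22  22  22  25  25  19
   21  24  20  32  90 123 126 127 126 123 126 127 129]
 [ 10   9  14   9  11  16  21  22  21  17  26  20  22  23  25  27  22  20
   24  24  27  54 109 137 153 162 168 174 182 184 182]
 [  9   8   7  13   6  19  18  19  23  25  17  21  21  25  21  24  23  18
   25  22  37 110 166 191 194 196 197 197 193 194 191]
 [ 14  14  14  18  61 132 1
[... 666 characters left out ...]
6], [154, 41, 44], [12, 108, 97], [14, 140, 144], [14, 148, 158], [14, 144, 159], [14, 145, 153], [14, 148, 146], [14, 142, 142], [13, 146, 140], [14, 147, 137], [13, 137, 141], [15, 146, 131], [13, 128, 98], [0, 33, 47], [117, 59, 39], [125, 70, 40], [117, 65, 39], [123, 72, 39], [123, 62, 41], [116, 46, 39]]
225 [[28, 179, 254], [28, 179, 254], [28, 180, 254], [29, 174, 254], [28, 178, 253], [23, 177, 233], [16, 152, 174], [13, 139, 163], [14, 142, 153], [14, 146, 145], [14, 143, 143], [14, 150, 136], [14, 146, 138], [14, 149, 137], [16, 151, 149], [24, 180, 229], [28, 179, 252], [29, 174, 254], [29, 174, 254], [29, 174, 254], [29, 173, 254], [29, 175, 254], [29, 174, 254], [29, 174, 254]]
```

Request:
move_arm(plan=[[0,-1,-3,15,0],[0,-1,-3,50,0],[0,-1,-3,84,0],[0,-1,-3,84,0],[0,-1,-3,84,0]])

```text
t: 2.65
tcp_pos: [0.5599, -0.0049, 0.0665]
orientation: [0.891, 3.011, 0.0]
contact_force: [-0.2, 0.4, 0.3]
width: 0.0883
finger_force: 0.0
```

```bash
python3 go.py; python3 - <<'E'
from h import *
im,d=shot("side","s2.png"); h=cv2.cvtColor(im,cv2.COLOR_RGB2HSV)
for r in(205,210,215,220): print(r,[int(c) for c in np.where((abs(h[r,335:370,0].astype(int)-14)<4)&(h[r,335:370,1]>120)&(h[r,335:370,2]>90))[0]+335])
c=cv2.resize(im[100:250,270:430],(800,600)); cv2.imwrite("pics/s2c.png",c[:,:,::-1])
E
```

```text
t 2.65 tcp [ 0.5599 -0.0049  0.0665] F [-0.2  0.4  0.3] w 0.0883 ff 0.0 x at 147.04 tilt [ 0.0011 -0.0001]
205 [348, 349, 350, 351]
210 [348, 349, 350, 351]
215 [348, 349, 350, 351]
220 [348, 349, 350]
```

View pics/s2c.png

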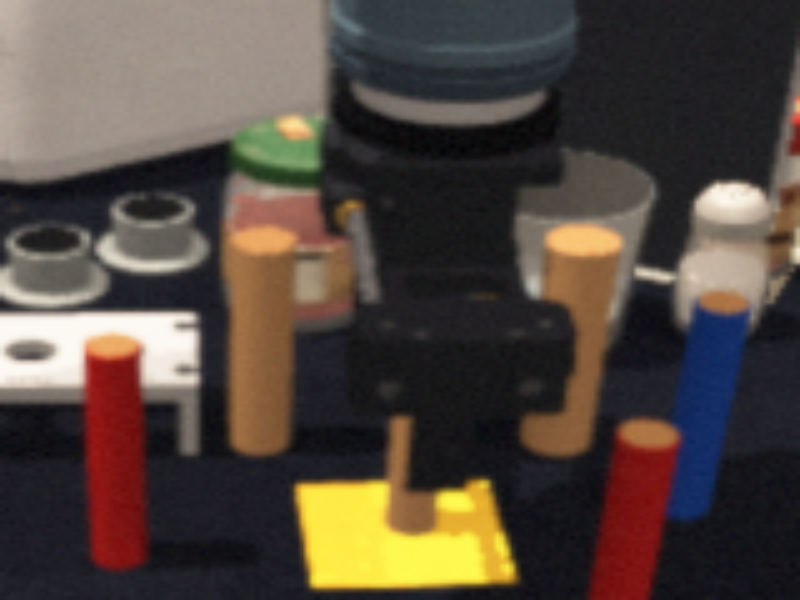

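The crop shows the front finger centred at about (445,440) and the offcut's visible foot at (412,520), slightly left of it. I'll work out the offset along tool x.

```bash
python3 - <<'E'
from h import *
p=np.array([.5599,-.0049,0]); y=np.array([.544,.839,0]);x=np.array([-.839,.544,0])
P=lambda q,z:np.round(proj("side",q+[0,0,z]),1)
print("axis",P(p,.02),P(p,.08),"x+5mm",P(p+.005*x,.02),"front finger",P(p-.0615*y,.085),P(p-.0615*y,.0665))
im=cv2.imread("pics/s2.png");print(im.mean(2)[178:196:3,345:372].astype(int))
S=np.load("side0.npz")["im"][:,:,::-1].astype(int)
r=S[:,:,2]-S[:,:,0]
for v in(190,200,210,218): # subpixel edges of the dowel before the hand came
    a=r[v,340:368]; t=a.max()/2; c=np.where(a>t)[0]; print(v,c[0]+340,c[-1]+340)
E
```

```text
axis [352.2 223.9] [354.  198.2] x+5mm [349.5 223.9] front finger [357.7 216.8] [357.1 225.2]
[[34 30 35 34 35 32 36 32 36 31 33 30 33 36 34 33 28 33 32 29 34 35 38 29
  32 32 36]
 [39 44 55 51 38 32 34 32 32 34 33 36 34 36 32 28 31 34 38 33 31 36 31 37
  34 34 34]
 [27 34 32 29 33 29 31 34 46 49 41 32 28 33 28 31 32 31 35 33 36 33 31 32
  30 33 36]
 [23 25 20 23 24 21 23 25 23 22 23 27 26 27 21 25 22 17 25 19 22 24 25 25
  23 23 25]
 [21 20 19 24 21 26 24 26 24 23 23 25 27 22 21 22 24 28 26 21 24 24 20 20
  23 27 19]
 [24 26 22 22 25 26 25 25 21 23 25 20 24 26 25 23 23 19 23 22 21 22 27 22
  19 24 24]]
190 349 359
200 348 359
210 348 358
218 347 357
```

Request:
move_arm(plan=[[0,3,0,0,0],[120,3,0,0,0],[255,3,0,0,0],[255,3,0,0,0],[255,3,0,0,0]])

```text
t: 3.32
tcp_pos: [0.5568, -0.0031, 0.0657]
orientation: [0.891, 3.013, -0.0]
contact_force: [0.5, -0.6, 0.4]
width: 0.0506
finger_force: 0.0
```

Request:
move_arm(plan=[[255,0,0,0,0],[255,0,0,0,0],[255,0,0,-10,0],[255,0,0,-40,0],[255,0,0,-75,0]])

```text
t: 3.95
tcp_pos: [0.5564, -0.0031, 0.1418]
orientation: [-0.891, -3.012, 0.001]
contact_force: [0.6, -0.3, -0.1]
width: 0.0201
finger_force: 30.0
```

```bash
python3 go.py .3915 .2121 .142; python3 - <<'E'
from h import *
im,d=shot("side","s3.png")
c=cv2.resize(im[80:240,270:430],(600,600)); cv2.imwrite("pics/s3c.png",c[:,:,::-1])
E
```

```text
t 3.95 tcp [ 0.5564 -0.0031  0.1418] F [ 0.6 -0.3 -0.1] w 0.0201 ff 30.0 x at 147.04 tilt [-0.0008 -0.0001]
delta mm [ 2.555e+02  9.090e+01 -1.000e-01]
```

View pics/s3c.png

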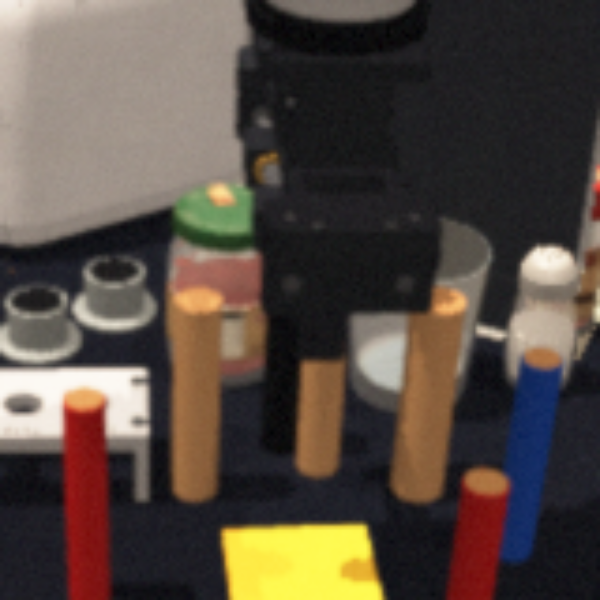

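The offcut is held: its foot is at about (318,468) in the crop, full frame (355,205), and the note is empty. Next is the carry to the widest hole.

Request:
move_arm(plan=[[255,50,18,0,0],[255,100,36,0,0],[255,152,54,0,0],[255,204,73,0,0],[255,255,91,0,0]])

```text
t: 4.62
tcp_pos: [0.3914, 0.2135, 0.1414]
orientation: [0.891, 3.012, 0.002]
contact_force: [-0.1, -0.4, -0.2]
width: 0.0202
finger_force: 30.0
```

Request:
move_arm(plan=[[255,0,0,5,0],[255,0,0,15,0],[255,0,0,20,0],[255,0,0,20,0],[255,0,0,20,0]])

```text
t: 5.25
tcp_pos: [0.3928, 0.2114, 0.1207]
orientation: [0.893, 3.012, -0.0]
contact_force: [1.0, 0.2, 0.1]
width: 0.0203
finger_force: 30.0
```

```bash
python3 go.py .3915 .2121 .122; cat > foot.py <<'E'
from h import *
import sys
# side-view holes from the first picture
S=np.load("side0.npz")["im"]; g=cv2.cvtColor(S,cv2.COLOR_RGB2GRAY)
big=cv2.resize(g[165:220,195:320],None,fx=8,fy=8,interpolation=cv2.INTER_CUBIC)
_,b=cv2.threshold(big,100,255,cv2.THRESH_BINARY)
cs,h=cv2.findContours(b,cv2.RETR_CCOMP,cv2.CHAIN_APPROX_NONE)
for c,hh in zip(cs,h[0]):
    a=cv2.contourArea(c)
    if hh[3]>=0 and 300<a<20000:
        e=cv2.fitEllipse(c); u,v=e[0][0]/8+195-.44,e[0][1]/8+165-.44
        print("hole",round(u,1),round(v,1),(np.array(e[1])/8).round(1),onz("side",u,v,.046).round(4))
E
python3 foot.py; python3 - <<'E'
from h import *
im,d=shot("side","s4.png"); 
c=cv2.resize(im[100:230,180:320],(646,600),interpolation=cv2.INTER_CUBIC); cv2.imwrite("pics/s4c.png",c[:,:,::-1])
E
```

```text
t 5.25 tcp [0.3928 0.2114 0.1207] F [1.  0.2 0.1] w 0.0203 ff 30.0 x at 146.96 tilt [ 0.0001 -0.0002]
delta mm [ 1.4 -0.1 -1.3]
hole 275.6 188.4 [1.9 5.6] [0.4817 0.1464 0.046 ]
hole 256.9 188.6 [3.2 8.6] [0.45   0.1668 0.046 ]
hole 238.2 189.2 [ 4.9 11.9] [0.4179 0.1861 0.046 ]
hole 219.8 189.2 [ 6.  14.8] [0.3869 0.2067 0.046 ]
```

View pics/s4c.png

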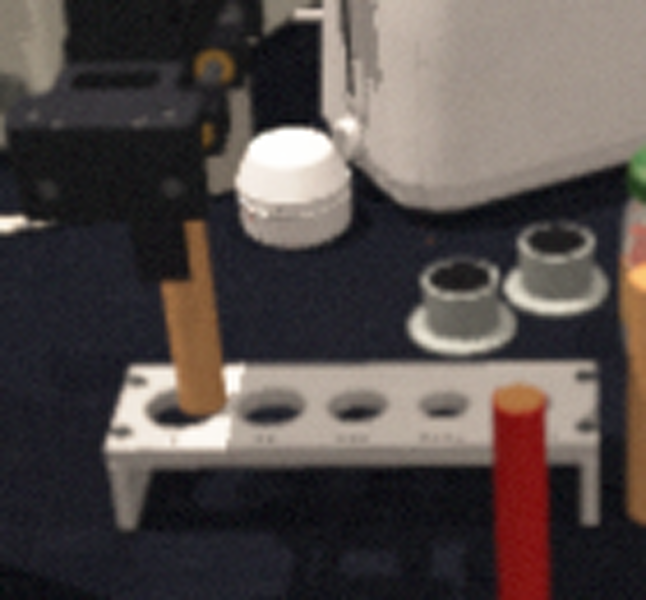

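The crop shows the foot at about (200,405), to the right of the widest hole's centre at (184,412). I'll compute the offset precisely.

```bash
cat >> foot.py <<'E'
def foot(fn,zf,lo,hi):
    im=cv2.imread("pics/"+fn); h=cv2.cvtColor(im,cv2.COLOR_BGR2HSV)
    m=cv2.inRange(h,(8,90,70),(22,255,255)); m[:, :lo]=0; m[:,hi:]=0
    k,l,st,c=cv2.connectedComponentsWithStats(m); i=1+np.argmax(st[1:,4]); m=l==i
    rows=np.where(m.any(1))[0]; vb=rows[-1]
    R=[r for r in rows if m[r].sum()>=8 and r<vb-4]
    ctr=[(np.where(m[r])[0][[0,-1]].mean()) for r in R]; f=np.polyfit(R,ctr,1)
    # bottom edge is nearest point of foot: centre = that + radius away from the camera
    u=np.polyval(f,vb-2); 
    q=onz("side",u,vb+.5,zf); o,_=ray("side",320,200); w=(q-o)[:2]; w/=np.linalg.norm(w)
    q[:2]+=.0105*w; print("rows",R[0],vb,"line",f.round(3),"u",u.round(1),"width px",m[R].sum(1).mean().round(1),"foot centre",q.round(4)); return q
if len(sys.argv)>4:
    q=foot(sys.argv[1],float(sys.argv[2]),int(sys.argv[3]),int(sys.argv[4]))
    H=np.array([onz("side",u,v,.046) for u,v in((219.8,189.2),(238.2,189.2),(256.9,188.6),(275.6,188.4))])
    for i,p in enumerate(H): d=(p-q)[:2]*1e3; print("to hole",i+1,"tool x,y",(d@[-.839,.544]).round(1),(d@[.544,.839]).round(1))
E
python3 foot.py s4.png .056 200 235 | grep -v ^hole
```

```text
rows 161 189 line [1.44000e-01 1.96717e+02] u 223.6 width px 10.8 foot centre [0.3914 0.1972 0.056 ]
to hole 1 tool x,y 8.9 5.7
to hole 2 tool x,y -28.3 5.0
to hole 3 tool x,y -65.7 6.5
to hole 4 tool x,y -103.3 6.5
```

```bash
python3 foot.py side0.png .001 340 366 | grep rows;python3 foot.py s3.png .0765 344 366 | grep rows; python3 - <<'E'
from h import *
im=cv2.imread("pics/s4.png").astype(int); print((im[176:194,212:234,2]-im[176:194,212:234,0]))
print(im[176:194,208:234].mean(2).astype(int))
E
```

```text
rows 176 233 line [-5.90000e-02  3.65541e+02] u 351.9 width px 11.9 foot centre [ 0.5638 -0.0019  0.001 ]
rows 176 207 line [-5.70000e-02  3.65865e+02] u 354.1 width px 12.2 foot centre [ 0.5523 -0.0157  0.0765]
[[-10 -10  -9  -7   6  69  87  83  82  78  78  77  80  77  75  67   9  -9
  -11  -9 -11 -10]
 [ -5 -11 -11  -9   3  50  82  84  81  77  77  78  77  76  75  65  11  -4
   -7  -5  -6  -6]
 [  3   3   0   2  10  40  80  84  81  76  76  77  78  76  74  69  25   7
    6   7   9   6]
 [ 21  22  21  22  22  43  77  87  80  80  77  78  78  80  78  68  44  27
   26  27  23  18]
 [ 19  19  20  19  20  38  71  84  83  79  79  79  78  78  76  71  50  13
   11  11  18  25]
 [ 21  18  18  18  19  31  67  86  81  78  79  80  77  81  75  73  55  11
   10  11  26  24]
 [ 26  19  16  19  19  22  62  85  86  83  79  81  76  80  77  74  57  12
    9  11  26  24]
 [ 25  18  19  23  24  29  63  83  83  80  81  79  79  79  79  77  56  13
   10  12  24  24]
 [ 20  20  27  27  24  24  58  83  85  82  77  78  80  77  76  77  59  18
   16  18  25  21]
 [ 23  25  23  20  18  19  52  81  87  83  80  80  
[... 2049 characters left out ...]
00  97  95
   96  96 104 151 157 145 122 117]
 [231 232 223 168 112  96  93  81  65  58  61  86 100 104 100  95  97  99
   98  96 124 162 150 133 114 108]
 [232 232 225 174 114  86  65  44  37  33  35  51  70  83  84  85  84  88
  104 134 159 171 169 135 110  90]
 [233 233 232 203 140  79  47  28  33  32  32  31  40  44  53  63  78 126
  190 216 221 219 178 149 119  76]
 [229 232 232 227 194 135  74  55  49  45  40  46  51  65  75 119 160 218
  242 245 244 241 186 169 148 122]
 [204 226 232 232 228 206 175 146 136 131 115 119 154 187 197 214 234 244
  246 247 246 232 183 171 168 162]
 [162 217 231 232 233 232 231 216 212 210 206 217 232 243 244 245 246 247
  247 246 246 225 180 171 170 170]]
```

The hole masks in the oblique view are pulled toward the camera by the visible inner wall, so I use the side view only for the offset along tool x (+6.5 mm). From there I'll feel my way down gently.

Request:
move_arm(plan=[[255,3,0,0,0],[255,6.5,0,0,0],[255,6.5,0,2,0],[255,6.5,0,4,0],[255,6.5,0,6,0]])

```text
t: 5.92
tcp_pos: [0.3869, 0.2155, 0.1146]
orientation: [0.891, 3.013, -0.0]
contact_force: [-0.4, 0.2, -0.4]
width: 0.0201
finger_force: 30.0
```

Request:
move_arm(plan=[[255,0,0,1,0],[255,0,0,2,0],[255,0,0,3,0],[255,0,0,4,0],[255,0,0,4,0]])

```text
t: 6.55
tcp_pos: [0.3868, 0.2155, 0.1107]
orientation: [-0.891, -3.013, 0.0]
contact_force: [0.9, -0.8, -1.1]
width: 0.0201
finger_force: 30.0
```

```bash
python3 go.py; python3 - <<'E'
from h import *
im,d=shot("side","s5.png"); 
c=cv2.resize(im[130:230,180:280],(600,600),interpolation=cv2.INTER_CUBIC); cv2.imwrite("pics/s5c.png",c[:,:,::-1])
E
```

```text
t 6.55 tcp [0.3868 0.2155 0.1107] F [ 0.9 -0.8 -1.1] w 0.0201 ff 30.0 x at 147.04 tilt [-0.0001 -0.0001]
```

View pics/s5c.png

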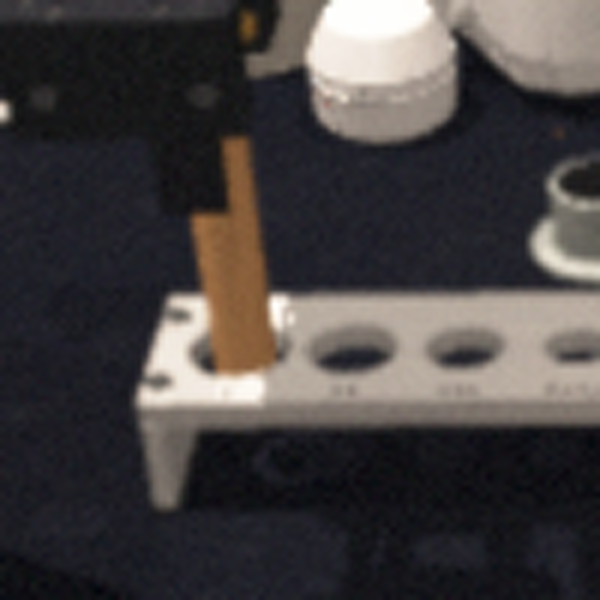

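The crop shows the offcut centred along the row, spanning columns 212–275 against the hole's 190–290. Its foot (row 372) overlaps the near lip, so it needs about +5 mm along tool y.

Request:
move_arm(plan=[[255,0,0,-2,0],[255,0,5,-2,0],[255,0,5,0,0],[255,0,5,2,0],[255,0,5,4,0]])

```text
t: 7.22
tcp_pos: [0.3895, 0.2196, 0.1065]
orientation: [-0.891, -3.012, 0.0]
contact_force: [0.3, 1.2, -1.0]
width: 0.02
finger_force: 30.0
```

Request:
move_arm(plan=[[255,0,0,1,0],[255,0,0,2,0],[255,0,0,3,0],[255,0,0,4,0],[255,0,0,5,0]])

```text
t: 7.85
tcp_pos: [0.3896, 0.2198, 0.1017]
orientation: [0.891, 3.013, 0.0]
contact_force: [-0.2, 0.4, 0.4]
width: 0.0207
finger_force: 30.0
```

Request:
move_arm(plan=[[255,0,0,2,0],[255,0,0,5,0],[255,0,0,8,0],[255,0,0,10,0],[255,0,0,10,0]])

```text
t: 8.48
tcp_pos: [0.3895, 0.2197, 0.0915]
orientation: [-0.891, -3.012, 0.0]
contact_force: [-0.1, 0.2, -0.3]
width: 0.02
finger_force: 30.0
```

```bash
python3 go.py; python3 - <<'E'
from h import *
im,d=shot("side","s6.png"); 
c=cv2.resize(im[130:230,180:280],(600,600),interpolation=cv2.INTER_CUBIC); cv2.imwrite("pics/s6c.png",c[:,:,::-1])
im,d=shot("top","t6.png")
F=[robot.read_state()["contact_force"] for _ in range(3)]; print(np.round(F,2))
E
```

```text
t 8.47 tcp [0.3895 0.2197 0.0915] F [-0.1  0.2 -0.3] w 0.02 ff 30.0 x at 147.04 tilt [-0.0002 -0.0002]
[[0.08 0.19 0.68]
 [0.08 0.19 0.68]
 [0.08 0.19 0.68]]
```

View pics/s6c.png

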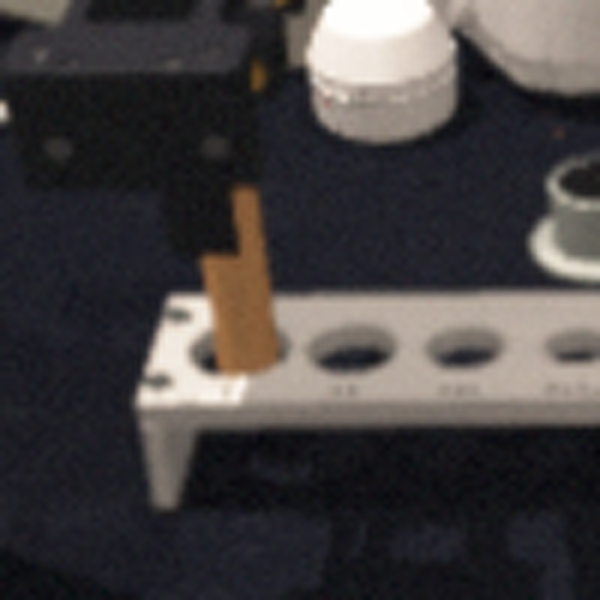

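The crop shows the offcut down in the widest hole, its lower end cut off by the near lip. Now I'll feel for the hole's walls to find its centre, starting with −x.

Request:
move_arm(plan=[[255,-1.5,0,0,0],[255,-3,0,0,0],[255,-4,0,0,0],[255,-4.5,0,0,0],[255,-4.5,0,0,0]])

```text
t: 9.2
tcp_pos: [0.3928, 0.2174, 0.0916]
orientation: [-0.89, -3.012, 0.001]
contact_force: [-3.5, 0.9, 0.7]
width: 0.0201
finger_force: 30.0
```

Request:
move_arm(plan=[[255,-0.5,0,0,0],[255,-1,0,0,0],[255,-1.5,0,0,0],[255,-1.5,0,0,0],[255,-1.5,0,0,0]])

```text
t: 9.82
tcp_pos: [0.3933, 0.2168, 0.0916]
orientation: [-0.889, -3.011, 0.001]
contact_force: [-6.5, 2.1, 3.0]
width: 0.0202
finger_force: 30.0
```

Request:
move_arm(plan=[[255,5,0,0,0],[255,11,0,0,0],[255,15,0,0,0],[255,16.5,0,0,0],[255,16.5,0,0,0]])

```text
t: 10.45
tcp_pos: [0.3826, 0.2244, 0.092]
orientation: [0.892, 3.009, 0.001]
contact_force: [4.0, -3.9, -1.3]
width: 0.0204
finger_force: 30.0
```

```bash
python3 go.py .3895 .2197 .0915
```

```text
t 10.45 tcp [0.3826 0.2244 0.092 ] F [ 4.  -3.9 -1.3] w 0.0204 ff 30.0 x at 146.96 tilt [ 0.0033 -0.0006]
delta mm [-8.3 -0.2  0.5]
```

Request:
move_arm(plan=[[255,-8.6,0,0,0],[255,-8.6,0,0,0],[255,-8.6,3,0,0],[255,-8.6,5,0,0],[255,-8.6,5,0,0]])

```text
t: 11.08
tcp_pos: [0.389, 0.2233, 0.0912]
orientation: [-0.891, -3.01, 0.007]
contact_force: [-2.5, -4.7, 2.5]
width: 0.0202
finger_force: 30.0
```

```bash
python3 go.py .3895 .2197 .0915
```

```text
t 11.07 tcp [0.389  0.2233 0.0912] F [-2.5 -4.7  2.5] w 0.0202 ff 30.0 x at 147.03 tilt [-0.0038 -0.0032]
delta mm [-2.3 -2.8 -0.3]
```

Request:
move_arm(plan=[[255,0,-5,0,0],[255,0,-11,0,0],[255,0,-15,0,0],[255,0,-17,0,0],[255,0,-17,0,0]])

```text
t: 11.7
tcp_pos: [0.3818, 0.2112, 0.0919]
orientation: [0.891, 3.012, 0.002]
contact_force: [1.4, 1.5, -0.9]
width: 0.0202
finger_force: 30.0
```

```bash
python3 go.py .3895 .2197 .0915
```

```text
t 11.7 tcp [0.3818 0.2112 0.0919] F [ 1.4  1.5 -0.9] w 0.0202 ff 30.0 x at 147.06 tilt [0.001  0.0009]
delta mm [-1.8 11.3  0.4]
```

Request:
move_arm(plan=[[255,0,7.5,0,0],[255,0,7.5,0,0],[255,0,7.5,-26,0],[255,0,7.5,-26,0],[255,-38,7.5,-26,0]])

```text
t: 12.32
tcp_pos: [0.4144, 0.1983, 0.1169]
orientation: [-0.882, -3.011, 0.001]
contact_force: [-4.2, 3.9, -2.4]
width: 0.0201
finger_force: 30.0
```

Request:
move_arm(plan=[[255,0,0,0,0],[255,0,0,4,0],[255,0,0,8,0],[255,0,0,10,0],[255,0,0,10,0]])

```text
t: 12.95
tcp_pos: [0.4163, 0.1968, 0.1073]
orientation: [-0.889, -3.012, 0.001]
contact_force: [-2.5, 0.7, -0.5]
width: 0.0203
finger_force: 30.0
```

```bash
python3 go.py .3895 .2197 .0915
```

```text
t 12.95 tcp [0.4163 0.1968 0.1073] F [-2.5  0.7 -0.5] w 0.0203 ff 30.0 x at 147.1 tilt [-0.0017 -0.0002]
delta mm [35.   4.7 15.9]
```

```bash
cat > chk.py <<'E'
from h import *
import sys
def holes(g,thr=110):
    big=cv2.resize(g[190:310,220:330],None,fx=8,fy=8,interpolation=cv2.INTER_CUBIC)
    _,b=cv2.threshold(big,thr,255,cv2.THRESH_BINARY)
    cs,h=cv2.findContours(b,cv2.RETR_CCOMP,cv2.CHAIN_APPROX_NONE); o=[]
    for c,hh in zip(cs,h[0]):
        if 800<cv2.contourArea(c)<30000 and hh[3]>=0:
            e=cv2.fitEllipse(c); o.append((round(e[0][0]/8+219.56,1),round(e[0][1]/8+189.56,1),round(e[1][0]/8,1)))
    return o
im,d=shot("top",sys.argv[1]+"t.png"); print(holes(cv2.cvtColor(im,cv2.COLOR_RGB2GRAY)))
s,d=shot("side",sys.argv[1]+"s.png")
h=cv2.cvtColor(s,cv2.COLOR_RGB2HSV); m=cv2.inRange(h,(8,90,70),(22,255,255)); m[:,:195]=0;m[:,310:]=0;m[:140]=0
for r in range(156,204,3):
    c=np.where(m[r])[0]; c=c[(c<290)]
    if len(c)>3: print(r,c[0],c[-1],end="; ")
E
python3 chk.py a; python3 - <<'E'
from h import *
a=cv2.imread("pics/as.png"); b=cv2.imread("pics/at.png")
c=np.hstack([cv2.resize(a[130:230,180:310],(520,400),interpolation=cv2.INTER_CUBIC),cv2.resize(b[190:310,230:310],(267,400),interpolation=cv2.INTER_CUBIC)]); cv2.imwrite("pics/ac.png",c)
E
```

```text
[(276.6, 249.2, 11.8), (287.3, 233.8, 9.7), (297.9, 218.5, 7.7), (236.0, 197.1, 13.2)]
168 222 233; 171 221 232; 174 220 231; 177 220 230; 180 220 229; 183 219 228; 186 218 289; 189 217 226;
```

View pics/ac.png

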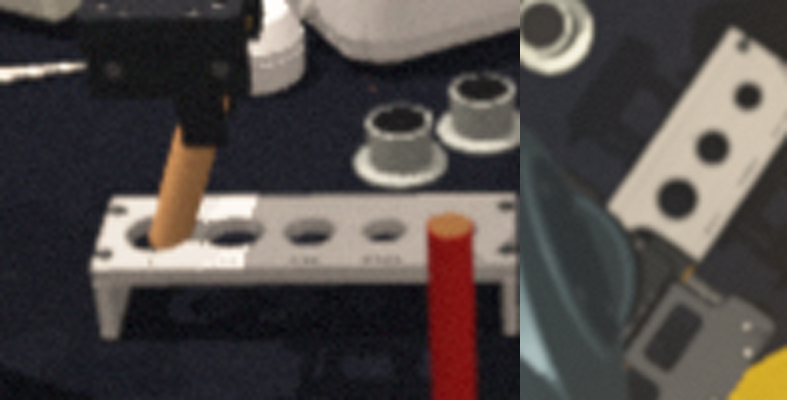

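The view shows the foot still caught in hole 1 and the offcut pivoted in the grip, leaning with its foot to +x. The gauge has not moved: hole 3 is still at (276.6,249.2). The foot must sit about 6 mm lower than I reckoned. I'll back up and straighten it against the hole's +x wall.

Request:
move_arm(plan=[[255,4,0,2,0],[255,8,0,6,0],[255,13,0,10,0],[255,18,0,12,0],[255,22,0,12,0]])

```text
t: 13.68
tcp_pos: [0.4006, 0.2078, 0.096]
orientation: [0.891, 3.009, 0.001]
contact_force: [7.0, -5.2, 1.5]
width: 0.0199
finger_force: 30.0
```

Request:
move_arm(plan=[[255,4,0,0,0],[255,8,0,0,0],[255,12,0,0,0],[255,16,0,0,0],[255,18,0,0,0]])

```text
t: 14.3
tcp_pos: [0.3859, 0.2179, 0.0964]
orientation: [0.892, 3.009, 0.003]
contact_force: [5.0, -3.6, 2.9]
width: 0.0203
finger_force: 30.0
```

```bash
python3 go.py .3895 .2197 .0915; python3 chk.py b
```

```text
t 14.3 tcp [0.3859 0.2179 0.0964] F [ 5.  -3.6  2.9] w 0.0203 ff 30.0 x at 146.99 tilt [0.0039 0.0006]
delta mm [-2.   3.5  4.9]
[(266.0, 264.7, 13.9), (276.6, 249.2, 11.8), (287.3, 233.8, 9.7), (297.9, 218.5, 7.7), (236.0, 197.1, 13.3)]
162 217 220; 165 217 220; 171 210 220; 174 210 220; 177 210 221; 180 211 220; 183 211 220; 186 212 289; 189 212 221;
```

Request:
move_arm(plan=[[255,2,0,0,0],[255,4,0,0,0],[255,6,0,0,0],[255,7,0,0,0],[255,7,0,0,0]])

```text
t: 15.02
tcp_pos: [0.3803, 0.2217, 0.0965]
orientation: [0.892, 3.008, 0.003]
contact_force: [4.9, -3.1, 3.1]
width: 0.0203
finger_force: 30.0
```

Request:
move_arm(plan=[[255,-5,0,0,0],[255,-9,0,0,0],[255,-9,0,0,0],[255,-9,0,0,0],[255,-9,0,0,0]])

```text
t: 15.65
tcp_pos: [0.3853, 0.2171, 0.0956]
orientation: [-0.891, -3.012, 0.0]
contact_force: [-0.3, 0.6, 0.4]
width: 0.0201
finger_force: 30.0
```

```bash
python3 go.py .3895 .2197 .0915; python3 chk.py c; cat > tilt.py <<'E'
from h import *
import sys
# subpixel axis of the held offcut in a side picture, against the picture of a true vertical there
def axis(fn,r0,r1,lo,hi):
    im=cv2.imread("pics/"+fn).astype(float); r=np.clip(im[:,:,2]-im[:,:,0]-35,0,30)/30
    v=np.arange(r0,r1); cols=np.arange(lo,hi); w=r[r0:r1,lo:hi]
    return np.polyfit(v,(w*cols).sum(1)/w.sum(1),1),w.sum(1).mean()
fn,r0,r1,lo,hi=sys.argv[1],*map(int,sys.argv[2:6])
f,w=axis(fn,r0,r1,lo,hi); um=np.polyval(f,(r0+r1)/2); q=onz("side",um,(r0+r1)/2,.06)
a,b=proj("side",q+[0,0,.015]),proj("side",q-[0,0,.015]); sv=(b[0]-a[0])/(b[1]-a[1])
print(fn,"slope",f[0].round(4),"vertical",round(sv,4),"tilt deg ~",np.degrees(np.arctan((f[0]-sv)*(b[1]-a[1])/30/ (np.hypot(*(np.array(proj('side',q+np.array([-.839,.544,0])*.01))-proj('side',q)))/10))).round(2),"u mid",um.round(2),"w",w.round(2))
E
python3 tilt.py side0.png 190 222 340 366;python3 tilt.py s4.png 164 184 205 235; python3 tilt.py s6.png 174 188 205 232; python3 tilt.py bs.png 172 188 200 228; python3 tilt.py cs.png 172 188 200 230
```

```text
t 15.65 tcp [0.3853 0.2171 0.0956] F [-0.3  0.6  0.4] w 0.0201 ff 30.0 x at 147.06 tilt [-0.0003 -0.0001]
delta mm [-2.1  4.5  4.1]
[(266.0, 264.7, 13.9), (276.7, 249.2, 11.8), (287.2, 233.8, 9.7), (297.9, 218.5, 7.7), (236.0, 197.1, 13.3)]
162 217 221; 165 218 221; 168 218 221; 171 218 222; 174 212 222; 177 212 223; 180 214 222; 183 214 223; 186 214 289; 189 214 224; side0.png slope -0.0487 vertical -0.0711 tilt deg ~ 1.04 u mid 353.31 w 12.07
s4.png slope 0.1429 vertical 0.1339 tilt deg ~ 0.44 u mid 221.76 w 10.54
s6.png slope 0.1551 vertical 0.1394 tilt deg ~ 0.75 u mid 219.65 w 10.47
bs.png slope 0.073 vertical 0.1452 tilt deg ~ -3.48 u mid 215.66 w 10.49
cs.png slope 0.1156 vertical 0.1419 tilt deg ~ -1.27 u mid 217.82 w 10.35
```

Request:
move_arm(plan=[[255,5,0,0,0],[255,9,0,0,0],[255,11,0,0,0],[255,12,0,0,0],[255,12,0,0,0]])

```text
t: 16.38
tcp_pos: [0.3769, 0.2228, 0.0961]
orientation: [0.892, 3.01, 0.0]
contact_force: [3.5, -4.3, 1.4]
width: 0.0203
finger_force: 30.0
```

Request:
move_arm(plan=[[255,-5,0,0,0],[255,-12,0,0,0],[255,-12,0,0,0],[255,-12,0,0,0],[255,-12,0,0,0]])

```text
t: 17.0
tcp_pos: [0.3853, 0.2171, 0.0957]
orientation: [-0.89, -3.012, 0.0]
contact_force: [-0.1, -0.4, -0.9]
width: 0.0203
finger_force: 30.0
```

```bash
python3 go.py .3895 .2197 .0915; python3 chk.py d>/dev/null;python3 tilt.py ds.png 174 188 200 232;python3 tilt.py cs.png 174 188 200 232;python3 tilt.py s6.png 174 188 205 232
```

```text
t 17.0 tcp [0.3853 0.2171 0.0957] F [-0.1 -0.4 -0.9] w 0.0203 ff 30.0 x at 147.07 tilt [-0.0003 -0.    ]
delta mm [-2.1  4.5  4.2]
ds.png slope 0.1836 vertical 0.14 tilt deg ~ 2.1 u mid 219.24 w 10.56
cs.png slope 0.1308 vertical 0.1421 tilt deg ~ -0.54 u mid 217.92 w 10.5
s6.png slope 0.1551 vertical 0.1394 tilt deg ~ 0.75 u mid 219.65 w 10.47
```

Request:
move_arm(plan=[[255,-4,0,0,0],[255,-7,0,0,0],[255,-8.5,0,0,0],[255,-9,0,0,0],[255,-9,0,0,0]])

```text
t: 17.73
tcp_pos: [0.3915, 0.213, 0.0957]
orientation: [-0.889, -3.01, 0.0]
contact_force: [-6.5, 3.6, 3.4]
width: 0.0202
finger_force: 30.0
```

Request:
move_arm(plan=[[255,5,0,0,0],[255,9,0,0,0],[255,9,0,0,0],[255,9,0,0,0],[255,9,0,0,0]])

```text
t: 18.35
tcp_pos: [0.3858, 0.2169, 0.0957]
orientation: [0.891, 3.012, 0.0]
contact_force: [-0.2, 0.3, -0.7]
width: 0.0197
finger_force: 30.0
```

```bash
python3 go.py .3895 .2197 .0915; for i in e f; do python3 chk.py $i>/dev/null;python3 tilt.py ${i}s.png 174 188 200 232; done
```

```text
t 18.35 tcp [0.3858 0.2169 0.0957] F [-0.2  0.3 -0.7] w 0.0197 ff 30.0 x at 147.03 tilt [ 0.0002 -0.0001]
delta mm [-1.6  4.4  4.2]
es.png slope 0.1415 vertical 0.1409 tilt deg ~ 0.03 u mid 218.68 w 10.6
fs.png slope 0.1449 vertical 0.141 tilt deg ~ 0.19 u mid 218.62 w 10.56
```

Request:
move_arm(plan=[[255,0,0,-25,0],[255,0,0,-50,0],[255,0,0,-50,0],[255,-38,0,-50,0],[255,-38,0,-50,0]])

```text
t: 19.18
tcp_pos: [0.4189, 0.1947, 0.1451]
orientation: [0.896, 3.01, -0.001]
contact_force: [-0.3, 0.5, -0.6]
width: 0.0207
finger_force: 30.0
```

Request:
move_arm(plan=[[255,0,0,20,0],[255,0,0,27,0],[255,0,0,30,0],[255,0,0,33,0],[255,0,0,35,0]])

```text
t: 19.8
tcp_pos: [0.4175, 0.1965, 0.1108]
orientation: [0.891, 3.012, 0.001]
contact_force: [0.0, 0.3, -0.4]
width: 0.0202
finger_force: 30.0
```

Request:
move_arm(plan=[[255,0,0,2,0],[255,0,0,5,0],[255,0,0,10,0],[255,0,0,15,0],[255,0,0,15,0]])

```text
t: 20.42
tcp_pos: [0.4171, 0.1962, 0.0952]
orientation: [-0.891, -3.012, 0.001]
contact_force: [-0.1, 0.2, -0.2]
width: 0.0201
finger_force: 30.0
```

```bash
python3 go.py .3895 .2197 .0915; python3 chk.py g
```

```text
t 20.43 tcp [0.4171 0.1962 0.0952] F [-0.1  0.2 -0.2] w 0.0201 ff 30.0 x at 147.05 tilt [-0.0008 -0.0006]
delta mm [36.   4.7  3.8]
[(276.6, 249.2, 11.8), (287.3, 233.8, 9.7), (297.9, 218.5, 7.7), (236.0, 197.1, 13.2)]
162 237 241; 165 237 241; 168 238 241; 171 238 242; 174 232 242; 177 232 242; 180 233 242; 183 233 242; 186 233 289; 189 234 243;
```

It went into hole 2 freely. On to hole 3.

Request:
move_arm(plan=[[255,0,0,-25,0],[255,0,0,-50,0],[255,0,0,-50,0],[255,-38,0,-50,0],[255,-38,0,-50,0]])

```text
t: 21.15
tcp_pos: [0.4509, 0.1739, 0.1452]
orientation: [0.896, 3.01, -0.001]
contact_force: [-0.1, -0.2, -0.8]
width: 0.0205
finger_force: 30.0
```

Request:
move_arm(plan=[[255,0,0,20,0],[255,0,0,27,0],[255,0,0,30,0],[255,0,0,33,0],[255,0,0,35,0]])

```text
t: 21.78
tcp_pos: [0.4494, 0.1758, 0.1108]
orientation: [0.891, 3.012, 0.001]
contact_force: [0.2, -1.0, -1.0]
width: 0.0202
finger_force: 30.0
```

Request:
move_arm(plan=[[255,0,0,1,0],[255,0,0,2,0],[255,0,0,3,0],[255,0,0,4,0],[255,0,0,5,0]])

```text
t: 22.4
tcp_pos: [0.4493, 0.1756, 0.1057]
orientation: [-0.891, -3.013, 0.0]
contact_force: [-0.4, -0.3, -0.3]
width: 0.0202
finger_force: 30.0
```

Request:
move_arm(plan=[[255,0,0,4,0],[255,0,0,8,0],[255,0,0,10,0],[255,-2,0,10,0],[255,-3.5,0,10,0]])

```text
t: 23.02
tcp_pos: [0.4515, 0.1741, 0.0956]
orientation: [-0.89, -3.011, 0.0]
contact_force: [-3.6, 3.3, 1.0]
width: 0.0202
finger_force: 30.0
```

```bash
python3 go.py .3895 .2197 .0915
```

```text
t 23.02 tcp [0.4515 0.1741 0.0956] F [-3.6  3.3  1. ] w 0.0202 ff 30.0 x at 147.06 tilt [-0.0017  0.0002]
delta mm [76.8  4.6  4.2]
```

Request:
move_arm(plan=[[255,2,0,0,0],[255,5,0,0,0],[255,6,0,0,0],[255,7,0,0,0],[255,7,0,0,0]])

```text
t: 23.65
tcp_pos: [0.4467, 0.1775, 0.0958]
orientation: [0.891, 3.012, 0.0]
contact_force: [1.5, 0.1, -0.1]
width: 0.0203
finger_force: 30.0
```

```bash
python3 go.py .3895 .2197 .0915
```

```text
t 23.65 tcp [0.4467 0.1775 0.0958] F [ 1.5  0.1 -0.1] w 0.0203 ff 30.0 x at 147.04 tilt [ 0.0007 -0.    ]
delta mm [71.   4.3  4.3]
```

Request:
move_arm(plan=[[255,-3.5,0,0,0],[255,-3.5,2,0,0],[255,-3.5,3,0,0],[255,-3.5,3.5,0,0],[255,-3.5,3.5,0,0]])

```text
t: 24.28
tcp_pos: [0.4508, 0.178, 0.0956]
orientation: [-0.891, -3.012, 0.002]
contact_force: [-2.0, -3.5, 0.9]
width: 0.0203
finger_force: 30.0
```

```bash
python3 go.py .3895 .2197 .0915
```

```text
t 24.27 tcp [0.4508 0.178  0.0956] F [-2.  -3.5  0.9] w 0.0203 ff 30.0 x at 147.03 tilt [-0.001  -0.0009]
delta mm [74.1  1.7  4.1]
```

Request:
move_arm(plan=[[255,0,-3,0,0],[255,0,-5,0,0],[255,0,-6,0,0],[255,0,-7,0,0],[255,0,-7,0,0]])

```text
t: 24.9
tcp_pos: [0.4477, 0.1732, 0.0959]
orientation: [0.891, 3.012, 0.001]
contact_force: [0.9, 1.0, -0.1]
width: 0.0204
finger_force: 30.0
```

```bash
python3 go.py .3895 .2197 .0915
```

```text
t 24.9 tcp [0.4477 0.1732 0.0959] F [ 0.9  1.  -0.1] w 0.0204 ff 30.0 x at 147.06 tilt [0.0008 0.0006]
delta mm [74.2  7.4  4.3]
```

Hole 3's centre is found at x −73.5, y −4.9 (commanded). Now hole 4.

Request:
move_arm(plan=[[255,0.6,3,0,0],[255,0.6,3,-25,0],[255,0.6,3,-50,0],[255,-20,3,-50,0],[255,-37.4,3,-50,0]])

```text
t: 25.52
tcp_pos: [0.4811, 0.1546, 0.1459]
orientation: [0.891, 3.012, 0.0]
contact_force: [-0.1, -0.3, -0.4]
width: 0.0202
finger_force: 30.0
```

Request:
move_arm(plan=[[255,0,0,10,0],[255,0,0,20,0],[255,0,0,25,0],[255,0,0,28,0],[255,0,0,29,0]])

```text
t: 26.15
tcp_pos: [0.4804, 0.1551, 0.1173]
orientation: [-0.891, -3.012, -0.0]
contact_force: [0.8, 0.8, -0.8]
width: 0.0203
finger_force: 30.0
```

Request:
move_arm(plan=[[255,0,0,1,0],[255,0,0,2,0],[255,0,0,3,0],[255,0,0,3,0],[255,0,0,3,0]])

```text
t: 26.78
tcp_pos: [0.4804, 0.1549, 0.1137]
orientation: [-0.891, -3.012, 0.0]
contact_force: [0.1, -0.2, -0.9]
width: 0.0203
finger_force: 30.0
```

Request:
move_arm(plan=[[255,0,0,1,0],[255,0,0,2,0],[255,0,0,3,0],[255,0,0,3,0],[255,0,0,3,0]])

```text
t: 27.4
tcp_pos: [0.4804, 0.1549, 0.1107]
orientation: [-0.891, -3.013, 0.0]
contact_force: [0.4, -0.6, -1.4]
width: 0.0202
finger_force: 30.0
```

```bash
python3 go.py .3895 .2197 .0915
```

```text
t 27.4 tcp [0.4804 0.1549 0.1107] F [ 0.4 -0.6 -1.4] w 0.0202 ff 30.0 x at 147.05 tilt [-0.0001 -0.    ]
delta mm [111.5   4.9  19.2]
```

Request:
move_arm(plan=[[255,0,0,1,0],[255,0,0,2,0],[255,0,0,3,0],[255,0,0,3,0],[255,0,0,3,0]])

```text
t: 28.02
tcp_pos: [0.4805, 0.1549, 0.1077]
orientation: [0.891, 3.013, -0.0]
contact_force: [0.6, 0.1, 0.5]
width: 0.0205
finger_force: 30.0
```

Request:
move_arm(plan=[[255,0,0,1,0],[255,0,0,2,0],[255,0,0,3,0],[255,0,0,3,0],[255,0,0,3,0]])

```text
t: 28.65
tcp_pos: [0.4804, 0.1549, 0.1047]
orientation: [-0.891, -3.013, 0.0]
contact_force: [0.4, 0.5, -0.7]
width: 0.0203
finger_force: 30.0
```

```bash
python3 go.py .3895 .2197 .0915; python3 chk.py i
```

```text
t 28.65 tcp [0.4804 0.1549 0.1047] F [ 0.4  0.5 -0.7] w 0.0203 ff 30.0 x at 147.05 tilt [-0. -0.]
delta mm [111.5   4.9  13.2]
[]
156 276 279; 159 276 279; 162 276 279; 168 270 280; 171 270 280; 174 269 279; 177 270 280; 180 271 280; 183 271 280; 186 271 289; 189 273 278;
```

No resistance, so it seems to be in. I'll go deeper.

Request:
move_arm(plan=[[255,0,0,1,0],[255,0,0,2,0],[255,0,0,3,0],[255,0,0,4,0],[255,0,0,5,0]])

```text
t: 29.38
tcp_pos: [0.4804, 0.1549, 0.0996]
orientation: [0.891, 3.013, -0.0]
contact_force: [-0.3, 0.1, -0.4]
width: 0.0204
finger_force: 30.0
```

Request:
move_arm(plan=[[255,0,0,2,0],[255,0,0,4,0],[255,0,0,6,0],[255,0,0,8,0],[255,0,0,8,0]])

```text
t: 30.0
tcp_pos: [0.4804, 0.1549, 0.0916]
orientation: [-0.891, -3.012, 0.0]
contact_force: [-0.1, -0.5, -0.4]
width: 0.02
finger_force: 30.0
```

```bash
python3 go.py .3895 .2197 .0915; python3 chk.py j
```

```text
t 30.0 tcp [0.4804 0.1549 0.0916] F [-0.1 -0.5 -0.4] w 0.02 ff 30.0 x at 147.05 tilt [-0.0002 -0.0001]
delta mm [1.115e+02 5.000e+00 1.000e-01]
[]
168 277 280; 171 277 280; 174 270 279; 177 270 280; 180 271 279; 183 271 280; 186 271 289; 189 273 278;
```

It hangs free in hole 4, with under 1 N. Next I press lightly on hole 5.

Request:
move_arm(plan=[[255,0,0,-25,0],[255,0,0,-50,0],[255,-20,0,-50,0],[255,-38,0,-50,0],[255,-38,0,-50,0]])

```text
t: 30.72
tcp_pos: [0.5134, 0.1323, 0.1408]
orientation: [0.896, 3.011, -0.002]
contact_force: [-0.2, 0.1, 0.1]
width: 0.0204
finger_force: 30.0
```

Request:
move_arm(plan=[[255,0,0,8,0],[255,0,0,16,0],[255,0,0,20,0],[255,0,0,22,0],[255,0,0,22,0]])

```text
t: 31.35
tcp_pos: [0.5122, 0.1343, 0.1197]
orientation: [-0.891, -3.013, 0.0]
contact_force: [-0.6, 0.4, -0.0]
width: 0.0203
finger_force: 30.0
```

Request:
move_arm(plan=[[255,0,0,0.5,0],[255,0,0,1,0],[255,0,0,1.5,0],[255,0,0,2,0],[255,0,0,2,0]])

```text
t: 31.98
tcp_pos: [0.5127, 0.1343, 0.1185]
orientation: [0.891, 3.012, 0.001]
contact_force: [-0.8, -0.3, 7.5]
width: 0.0202
finger_force: 30.0
```

Request:
move_arm(plan=[[255,0,0,0.5,0],[255,0,0,1,0],[255,0,0,1.5,0],[255,0,0,2,0],[255,0,0,2,0]])

```text
t: 32.6
tcp_pos: [0.5133, 0.1343, 0.1182]
orientation: [0.891, 3.011, 0.002]
contact_force: [-6.1, -1.6, 24.4]
width: 0.0204
finger_force: 30.0
```

Refused (foot contact at TCP z ≈ 0.119). I'll lift off and go back to hole 4.

Request:
move_arm(plan=[[255,0,0,-3,0],[255,0,0,-15,0],[255,0,0,-25,0],[255,20,0,-25,0],[255,38,0,-25,0]])

```text
t: 33.22
tcp_pos: [0.4786, 0.1559, 0.1405]
orientation: [-0.89, -3.012, 0.0]
contact_force: [-0.0, -0.3, -0.3]
width: 0.0202
finger_force: 30.0
```

Request:
move_arm(plan=[[255,0,0,5,0],[255,0,0,10,0],[255,0,0,15,0],[255,0,0,18,0],[255,0,0,18,0]])

```text
t: 33.85
tcp_pos: [0.4804, 0.1546, 0.1224]
orientation: [-0.892, -3.012, 0.001]
contact_force: [-0.1, 0.8, -0.5]
width: 0.0204
finger_force: 30.0
```

```bash
python3 go.py .4804 .1549 .0916; python3 chk.py k; for a in is ks; do python3 tilt.py $a.png 168 186 262 290; done
```

```text
t 33.85 tcp [0.4804 0.1546 0.1224] F [-0.1  0.8 -0.5] w 0.0204 ff 30.0 x at 147.02 tilt [-0.0004 -0.0004]
delta mm [ 0.2  0.2 30.8]
[(258.6, 201.1, 3.8)]
156 276 279; 159 269 279; 162 269 280; 165 269 280; 168 270 280; 171 270 280; 174 269 279; 177 270 280; 180 271 279; 183 271 279; 186 271 289; is.png slope 0.1958 vertical 0.0529 tilt deg ~ 6.85 u mid 275.45 w 10.81
ks.png slope 0.2015 vertical 0.0528 tilt deg ~ 7.13 u mid 275.51 w 10.79
```

Request:
move_arm(plan=[[255,0,0,1,0],[255,0,0,2,0],[255,0,0,3,0],[255,0,0,4,0],[255,0,0,4,0]])

```text
t: 34.58
tcp_pos: [0.4804, 0.1549, 0.1186]
orientation: [-0.891, -3.012, 0.0]
contact_force: [0.2, -1.0, -1.1]
width: 0.0205
finger_force: 30.0
```

Request:
move_arm(plan=[[255,0,0,0.5,0],[255,0,0,1,0],[255,0,0,1.5,0],[255,0,0,2,0],[255,0,0,2,0]])

```text
t: 35.2
tcp_pos: [0.4804, 0.1549, 0.1167]
orientation: [-0.891, -3.013, 0.0]
contact_force: [0.1, 0.8, -0.3]
width: 0.0203
finger_force: 30.0
```

It is in. Lowering to the worktop.

Request:
move_arm(plan=[[255,0,0,3,0],[255,0,0,6,0],[255,0,0,10,0],[255,0,0,14,0],[255,0,0,18,0]])

```text
t: 35.83
tcp_pos: [0.4804, 0.1549, 0.0984]
orientation: [-0.891, -3.013, 0.0]
contact_force: [-0.4, -0.5, -0.5]
width: 0.0201
finger_force: 30.0
```

Request:
move_arm(plan=[[255,0,0,4,0],[255,0,0,8,0],[255,0,0,12,0],[255,0,0,16,0],[255,0,0,20,0]])

```text
t: 36.45
tcp_pos: [0.4804, 0.1549, 0.0785]
orientation: [0.891, 3.013, 0.0]
contact_force: [0.1, -0.3, 0.3]
width: 0.0202
finger_force: 30.0
```

Request:
move_arm(plan=[[255,0,0,1,0],[255,0,0,2,0],[255,0,0,3,0],[255,0,0,4,0],[255,0,0,4,0]])

```text
t: 37.08
tcp_pos: [0.4804, 0.1549, 0.0747]
orientation: [0.891, 3.013, 0.0]
contact_force: [0.5, -0.0, -0.5]
width: 0.02
finger_force: 30.0
```

Request:
move_arm(plan=[[255,0,0,0.5,0],[255,0,0,1,0],[255,0,0,1.5,0],[255,0,0,2,0],[255,0,0,2,0]])

```text
t: 37.7
tcp_pos: [0.4804, 0.1549, 0.0727]
orientation: [-0.891, -3.013, 0.0]
contact_force: [0.3, 0.7, -0.1]
width: 0.0199
finger_force: 30.0
```

Request:
move_arm(plan=[[255,0,0,0,0],[150,0,0,0,0],[60,0,0,0,0],[0,0,0,0,0],[0,0,0,0,0]])

```text
t: 38.33
tcp_pos: [0.4804, 0.1549, 0.0727]
orientation: [0.891, 3.013, 0.0]
contact_force: [-0.4, -0.4, -0.3]
width: 0.0579
finger_force: 0.0
```

Request:
move_arm(plan=[[0,0,0,0,0],[0,0,0,0,0],[0,0,0,-20,0],[0,0,0,-60,0],[0,0,0,-110,0]])

```text
t: 38.95
tcp_pos: [0.4797, 0.1546, 0.1833]
orientation: [-0.891, -3.011, 0.002]
contact_force: [0.7, 0.0, -0.2]
width: 0.0882
finger_force: 0.0
```

Request:
move_arm(plan=[[0,0,0,-20,0],[0,40,0,-20,0],[0,90,0,-20,0],[0,150,0,-20,0],[0,200,0,-20,0]])

```text
t: 39.58
tcp_pos: [0.3108, 0.2646, 0.2029]
orientation: [0.89, 3.013, 0.001]
contact_force: [0.9, 1.0, 0.3]
width: 0.0883
finger_force: 0.0
```

```bash
python3 go.py; python3 chk.py z>/dev/null; sed -e 's/"top0.npz"/"zt.npz"/;s/"side0.npz"/"zs.npz"/' m.py > m2.py; python3 - <<'E'
from h import *
for n in("top","side"):
    im,d=shot(n,n+"z.png"); np.savez("z"+n[0]+".npz",im=im,d=d)
E
python3 m2.py | grep -E "^(top|side|hole)"
```

```text
t 39.58 tcp [0.3108 0.2646 0.2029] F [0.9 1.  0.3] w 0.0883 ff 0.0 x at 147.08 tilt [0.0002 0.0005]
top [279.6  85.8] [103  58 570] [0.7725 0.169  0.1203] [56 54 49]
top [178.5 136.9] [ 46  97 651] [0.6605 0.3563 0.1198] [145 136 121]
top [356.3 145.3] [ 16  16 194] [0.6549 0.0172 0.1204] [235 183 108]
top [393.2 143.5] [ 12  12 111] [ 0.6603 -0.0532  0.1199] [206 164 119]
top [ 73.5 210.8] [ 43 114 740] [0.5175 0.5599 0.1204] [122 116  99]
top [316.8 164.3] [ 11  12 103] [0.6163 0.0908 0.1201] [215 166  99]
top [130.1 171.4] [17  4 27] [0.5962 0.4559 0.1255] [187 179 161]
top [423.3 192.1] [ 13  11 110] [ 0.5675 -0.1093  0.1201] [232 163  97]
top [319.6 197.4] [ 14  14 141] [0.5538 0.0838 0.1206] [242 198 120]
top [283.6 232.9] [ 12  11 104] [0.4852 0.1492 0.1203] [206 161 106]
top [342.  248.3] [11 10 91] [0.4599 0.0408 0.1207] [248 199 122]
top [ 46.9 268.5] [12  4 23] [0.4027 0.6106 0.1208] [124 117 100]
top note ((362.90447998046875, 203.25279235839844), (37.629920959472656, 36.99392318725586), 32.0053825378418) [ 0.5579 -0.0063  0.001 ] 0.0036697420594445545
side [214.3  82. ] 
[... 377 characters left out ...]
81] [203 151  93]
side [413.7 178.1] [ 12  12 114] [ 0.6552 -0.0557  0.1177] [123 112 119]
side [292.4 188.9] [ 12  12 118] [0.455  0.0365 0.1176] [195 109  74]
side [398.7 210.9] [ 14  13 130] [ 0.5639 -0.1128  0.1179] [194 102  65]
side note ((351.3164978027344, 232.96290588378906), (26.018590927124023, 42.31993865966797), 87.39744567871094) [ 0.5569 -0.0078  0.001 ] 0.001375049639853841
hole 255.3 280.4 [15.7 16.2] [0.3911 0.2122 0.046 ]
hole 266.1 264.8 [13.8 14.1] [0.4229 0.1915 0.046 ]
hole 276.7 249.2 [11.8 12.4] [0.455  0.1708 0.046 ]
hole 289.2 235.3 [3.8 8.9] [0.4837 0.1463 0.046 ]
hole 297.7 218.9 [6.6 7.3] [0.5177 0.13   0.046 ]
hole 236.0 197.1 [13.2 13.7] [0.5599 0.2596 0.046 ]
```

The offcut stands in hole 4 with its top at z = 0.120, so its foot is on the worktop. The other offcuts and the gauge are where they were. I'll hand it in.

```bash
python3 -c "
from workcell import robot
print(robot.job_done())"
```

```text
the job is handed in; nothing more can be done
None
```

Job handed in, with no verdict returned: the offcut from the note passed the 34, 30, 26 and 22 mm holes and was refused by the 18 mm hole (up to about 24 N at the wrist, heavier than the light press intended), and it now stands upright on the worktop in the 22 mm hole; it caught once in the 34 mm hole and was straightened, and the gauge and the other two offcuts did not move measurably.

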